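Lift the sagging bolt and hold the solvent cage's gate ajar

TASK

Open the little solvent cage on the work table: its barrel bolt sags in worn guides, so the nose has dropped behind the bent-up lip of the keeper. Take the bolt's upright handle, lift it so that the nose clears the lip, draw the bolt fully back towards the hinges without wrenching it against the keeper, then swing the gate towards you by that handle until its free edge stands about a hand's breadth (9 cm) open. A spring shuts the gate, so finish still gripping the handle and holding the gate still there; leave the sanding block, the baren and the roll of tape alone.

Things in the scene. Friction and masses are not known exactly. Their poses are not given: they have to be found in the camera images.
- cage: low barred cage of dark steel on a plywood base, 130 x 280 mm and 160 mm high, fixed to the table; origin at the middle of its underside; its -x side is the front with the gate, the gate's hinges are at the +y end of the front and the bolt and keeper at the -y end; z up. Its two jars need not be touched
- gate_hinge (a point): point on the gate's upright hinge line, at the cage's (-68, 121) mm and 113 mm up; the gate and everything on it turns about the vertical through this point
- gate_edge (a point): point on the free (-y) edge of the gate, 237 mm from the hinge line: how far this point has moved from its shut place is how far the gate stands open. It turns with the gate
- gate (a joint): angle of the gate, rad: 0 shut, growing as the free edge swings out to the front (cage -x), stop at 0.9. A spring shuts it: 0.3 N m when shut, growing 0.6 N m per rad (about 4 N at the handle once the bolt is drawn). Free edge 9 cm open is 0.38 rad
- bolt_handle: upright handle of the bolt, in front of the gate: a dark wooden grip of 18 mm diameter, from 50 to 112 mm above this origin, on a collar of 20 mm diameter (46 to 50 mm) and a thin stem; origin on the bolt's axis under the handle, 113 mm above the table while sagged (grip 163 to 225 mm up); the cage's roof is at 160 mm, so the grip stands free all round. Rigidly joined to the bolt; it may turn in the fingers as the gate swings
- handle_grip (a point): point on the axis of the wooden grip, 86 mm above the handle's origin and 26 mm below its top, where to take it; it moves with the handle
- bolt_draw (a joint): how far the bolt is drawn along the gate towards the hinges (cage +y while the gate is shut), m: 0 fully shot, 0.045 stop, fully back. It starts between 0 and 0.004. Drags with 1.2 N. The nose meets the keeper's lip at 0.010 unless lifted, and is out of the keeper at 0.026
- bolt_lift (a joint): how far the bolt is lifted in its guides, m: 0 sagged, 0.016 top stop. It falls back by its own weight (about 2 N with the handle). The nose clears the lip when lifted more than 0.009
- bolt_nose (a point): middle of the underside of the bolt's down-turned nose (12 x 12 mm), 89 mm from the handle's axis towards the keeper
- keeper: the steel keeper on the right front post: an open-topped channel that keeps the nose from coming to the front, its gate-side end closed by a bent-up lip 4 mm thick. Origin is the cage's origin
- keeper_lip (a point): middle of the upper edge of the keeper's bent lip; 105.5 mm above the table, 9 mm above the underside of the sagged nose
- sanding_block: loose sanding block, 42 x 72 x 30 mm, right of the cage; origin under its middle
- baren: loose baren, black disc of 108 mm with a bow handle, 34 mm high, left of the cage; origin under its middle
- masking_tape: loose roll of masking tape lying flat, 96 mm across, 25 mm high, in front of the cage; origin under its middle

How it is judged:
By the outcome, as a careful person would: the job done as asked, in the order asked, and still so for the second after the job is handed in, while the arm keeps its last pose, push and grip.
It also fails if it takes over 35 s, if anything falls off the work surface, if the arm or the gripper's body presses on something with over 40 N, if the wrist force passes 120 N, or if a joint passes its speed limit or range.

ROBOT

A 6-joint arm with a two-finger parallel gripper is mounted at the origin on a cart in front of the work surface, level with it; the furniture and walls round the work are solid. World frame = base frame: x ahead of the robot, y to its left, z up, the work surface at z = 0. Lengths are in m, angles in rad, forces in N, time in s.
With the tool pointing down it reaches from about 0.35 to 0.875 m from the base axis. Payload 15.5 kg.
Tool frame: the origin (TCP) lies where the fingers leave the gripper's body, on its centre line; the fingertips stand 73 mm ahead of it and the grasp point (between the pads) lies 54 mm ahead of it; y points along the fingers, x is the direction in which the jaws open and shut, and the axes are right-handed (so a half turn about y gives the same grasp; the last joint's range is limited). The gripper opens to 85 mm and grips with 20 to 120 N. Pads are 22 mm wide; open, the fingers measure 114 mm over their backs; the gripper's body (76 mm by 85 mm) begins 54 mm behind the grasp point. The pads swing forward as they close: fully open they stand 13 mm farther back than shut.
Start: joints at [1.014, 0.494, 1.345, -0, 1.302, -0.096], TCP at [0.278, 0.56, 0.304] pointing down, gripper open.
Joint ranges: [-2.91, 2.91], [-0.82, 2.16], [0.22, 2.67], [-1.22, 4.37], [0.12, 2.79], [-3.08, 3.08]. Speed limits (rad/s): [1.89, 1.89, 2.57, 3.01, 3.01, 3.01].

INTERFACE

Orientations are given as a unit quaternion [w, x, y, z].
In Python, from cell import manip, optics, nets gives the robot as it stands.
- The arm moves only by the tool jog_arm, never from a script. Its argument "deltas" is a list of rows, each a list of 5 numbers: the finger opening in m, from 0 to 0.0854, then the shift along the tool's x, y, z in m, then the turn about the tool's y in degrees. In form: [[hand, x, y, z, turn], ...]. A call has 1 to 8 rows; each row is the pose to reach, as a shift and turn from the pose measured when the call began, along the tool's axes at that moment; what a row does not reach only later rows make up. A row lasts 1/10 s, in which the tool goes at most 50 mm and 8.59 degrees, less where a joint would pass 70% of its speed; a pose out of reach is approached as far as the arm can. A call with a gripper value outside its range is refused whole. The fingers move at their own pace and stop on an object; "newtons" is the grip in N (left out, the last holds). Time passes only in rows, so rows that repeat a pose let the fingers close. It gives the time, the measured TCP pose, the force and the opening at its end, in the units of the state.
- manip.state(): the state, without advancing time (a new reading comes with each control period).
- optics.get_image(name): name is "scene" or "top" or "wrist"; returns the picture (400x640x3 uint8, red, green, blue); there is no depth.
- optics.camera_params(name): a dict with "mtx" (3x3 intrinsics, pixels), "dist_coeffs" ([k1, k2, p1, p2, k3] as OpenCV has them; the pictures are not rectified), "position" and "attitude" of the camera in the world. Camera axes: x right, y down, z forward; pixel columns grow to the right and rows downward; lengths in m; the calibration is good to about 2 mm. A picture is of the moment at which its call begins: read the wrist's pose just before it. camera_params takes no time and is no camera call; for the wrist camera it gives the pose at the moment of the call.
- manip.close_job(): hands the job in, once; it reports no verdict.
Trained networks look in the newest picture that a camera, given by its name, has taken for a name from the list of things; names that differ only in an ending like _2 or _b are one class to them, and where a whole thing is asked for, a point or a joint stands for the part that bears it (a point fixed in the world has none). Each returns a list of dicts, best first, with "p" (0 to 1); they miss things now and then, are a little off and sometimes report something else, mostly with a low value. They report only what shows in the picture. A call takes as long as a camera call.
- nets.recognise(camera, target): "location" ([x, y, z] in m, in world coordinates, good to about 4 mm: the middle of the surface that is visible of it).
The state is a dict: "time": time; "joint_positions": joint angles; "joint_vel": joint speeds; "effort": joint torques, N m; "tcp_pos": TCP position; "orientation": TCP orientation; "wrist_force": force on the tool from outside, world axes, zero at the start; "ft_torque": the same for the moment, N m; "gripper_width": finger opening in m.
Only numpy, scipy, OpenCV 4.12 (cv2) and the standard library are available. Lean on these libraries where they do the work, as an engineer would, in place of code of your own. Each camera call takes 0.05 s, during which the arm holds its last target.

## Working session

There is one attempt and no reset: what is moved stays moved. The work goes in short steps, Python scripts to look and compute and a tool call to move; the robot and the scene stay as the last step left them, time stands still between calls to the robot, and variables do not carry over. Pictures are saved under pics/ and viewed, and the job is handed in when it is done.

Besides the shell and the picture viewer there is one more tool, called as name(argument=value, ...) on one line, values as JSON. jog_arm: Moves the arm, as the interface text tells. Its arguments: {"type":"object","properties":{"deltas":{"type":"array","items":{"type":"array","items":{"type":"number"}}},"newtons":{"type":"number"}},"required":["deltas"]}

```bash
mkdir -p pics; ls
python3 - <<'E'
from cell import manip, optics, nets
import cv2, json
s=manip.state();print({k:s[k] for k in s})
for c in ["scene","top"]:
    im=optics.get_image(c); cv2.imwrite(f"pics/{c}0.png",im[:,:,::-1])
    p=optics.camera_params(c);print(c,p)
    for t in ["handle_grip","bolt_handle","cage","keeper_lip","gate_edge","bolt_nose"]:
        print(c,t,nets.recognise(c,t)[:2])
print(manip.state()['time'])
E
```

```text
pics
{'time': 0.0, 'joint_positions': array([ 1.01348392e+00,  4.94233085e-01,  1.34613703e+00,  3.47422380e-06,
        1.30248859e+00, -9.54879451e-02]), 'joint_vel': array([-0.00051568,  0.00106737, -0.0003928 ,  0.00046253, -0.00030029,
       -0.00132239]), 'effort': array([-2.51573787e-03, -8.82150149e+01, -3.83857012e+01, -1.65384567e-04,
        1.04305477e-02,  5.88115540e-05]), 'tcp_pos': array([0.27833553, 0.55930148, 0.30326717]), 'orientation': array([-0.60096463,  0.60135914,  0.37189403, -0.37269765]), 'wrist_force': array([ 0.16660932, -0.65615123, -0.06872316]), 'ft_torque': array([-0.05350093, -0.00496116, -0.00949741]), 'gripper_width': 0.08549546659433606}
scene {'mtx': array([[417.67739187,   0.        , 321.18475669],
       [  0.        , 417.67739187, 198.04632093],
       [  0.        ,   0.        ,   1.        ]]), 'dist_coeffs': array([-0.04422531,  0.        ,  0.        ,  0.        ,  0.        ]), 'position': array([-0.04346341, -0.39639904,  0.84470211]), 'attitude': array([-0.35531583,  0.83173455, -0.38856683,  0.17602304])}
scene handle_grip [{'loc
[... 623 characters left out ...]
 ,   0.        ,   1.        ]]), 'dist_coeffs': array([-0.06561338,  0.        ,  0.        ,  0.        ,  0.        ]), 'position': array([0.33278791, 0.07198498, 1.06339522]), 'attitude': array([ 0.07748766, -0.6772095 ,  0.72726013, -0.08047148])}
top handle_grip [{'location': [0.5397, 0.0049, 0.2109], 'p': 0.41}]
top bolt_handle [{'location': [0.5415, 0.002, 0.2178], 'p': 0.43}]
top cage [{'location': [0.5859, 0.0783, 0.1392], 'p': 0.98}]
top keeper_lip [{'location': [0.5902, -0.0754, 0.115], 'p': 0.65}, {'location': [0.5324, 0.0364, 0.1174], 'p': 0.64}]
top gate_edge [{'location': [0.5358, 0.0364, 0.1189], 'p': 0.9}]
top bolt_nose [{'location': [0.5392, 0.009, 0.1234], 'p': 0.66}]
0.7
```

View pics/scene0.png

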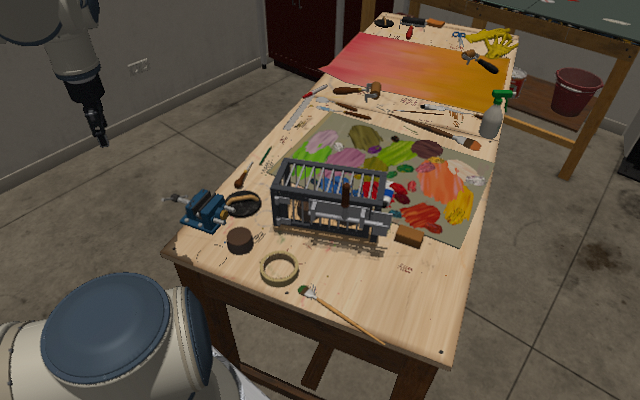

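View pics/top0.png

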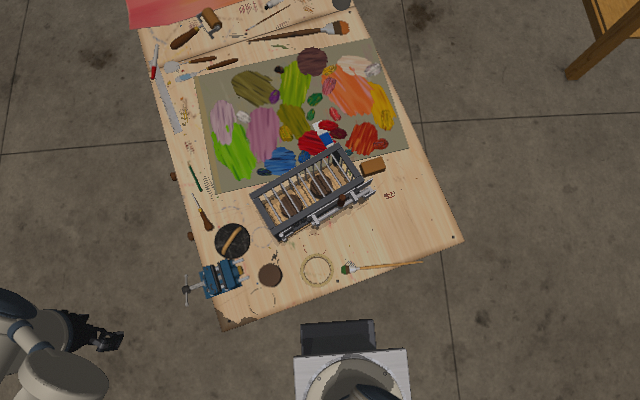

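The cage is at about (315,190) in the top view and is yawed. The handle shows as a dark vertical stick at (346,195) in the scene view. I'll zoom in to get the yaw and the handle axis.

Run:
```python
import cv2
a=cv2.imread('pics/scene0.png');b=cv2.imread('pics/top0.png')
cv2.imwrite('pics/sc_c.png',cv2.resize(a[150:260,260:400],None,fx=5.5,fy=5.4,interpolation=cv2.INTER_CUBIC))
cv2.imwrite('pics/top_c.png',cv2.resize(b[135:245,240:390],None,fx=5.3,fy=5.3,interpolation=cv2.INTER_CUBIC))
```

```text
(no output)
```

View pics/sc_c.png

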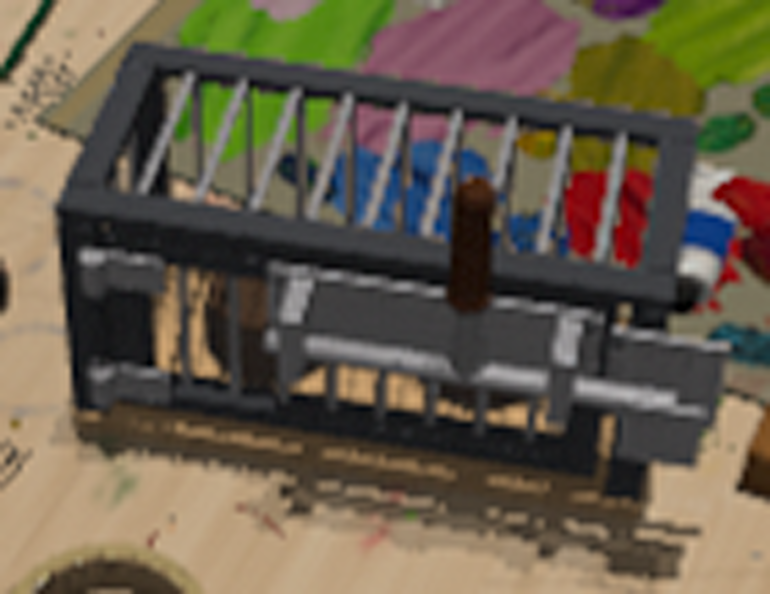

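View pics/top_c.png

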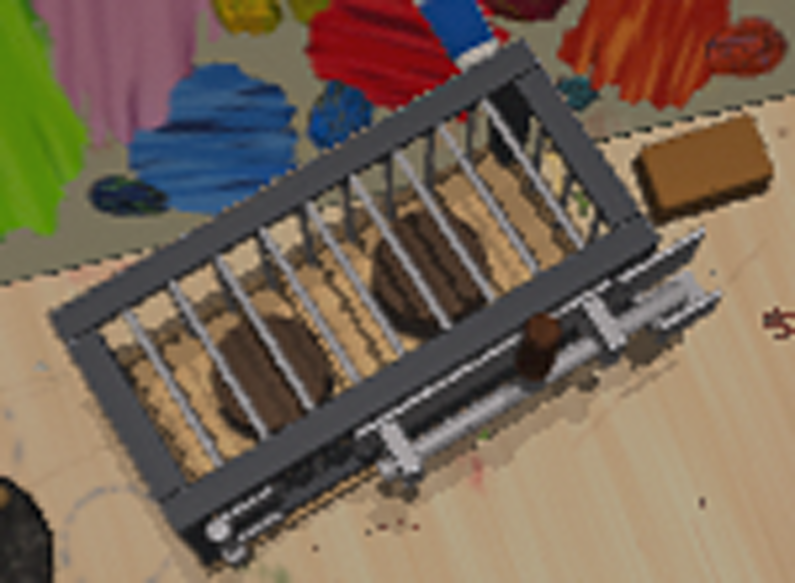

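```bash
cat > h.py <<'E'
import numpy as np, cv2
from cell import manip, optics, nets
from scipy.spatial.transform import Rotation as R
def ray(c,uv,p=None):
    p=p or optics.camera_params(c)
    n=cv2.undistortPoints(np.array([[uv]],float),p['mtx'],p['dist_coeffs'])[0,0]
    q=p['attitude']; d=R.from_quat([q[1],q[2],q[3],q[0]]).apply([n[0],n[1],1]); return p['position'],d
def onz(c,uv,z,p=None):
    o,d=ray(c,uv,p); return o+d*(z-o[2])/d[2]
def tri(l):
    A=0;b=0
    for o,d in l:
        d=d/np.linalg.norm(d);P=np.eye(3)-np.outer(d,d);A=A+P;b=b+P@o
    return np.linalg.solve(A,b)
E
python3 - <<'E'
from h import *
T=lambda u,v:(240+u/5.3-.4,135+v/5.3-.4)
S=lambda u,v:(260+u/5.5-.4,150+v/5.4-.4)
t={'BL':(52,315),'BR':(522,42),'FR':(657,240),'FL':(165,497)}
s={'BL':(137,45),'BR':(695,122),'FR':(683,300),'FL':(62,205)}
for k in t:
    print(k,onz('top',T(*t[k]),.16),onz('scene',S(*s[k]),.16))
print(tri([ray('top',T(543,322)),ray('scene',S(476,183))]), tri([ray('top',T(537,372)),ray('scene',S(470,305))]))
print(onz('top',T(545,325),.225),onz('scene',S(476,190),.225),onz('scene',S(470,300),.163))
E
```

```text
BL [0.58373064 0.23510247 0.16      ] [0.58142707 0.23041292 0.16      ]
BR [ 0.70945032 -0.00629802  0.16      ] [ 0.70798834 -0.00771344  0.16      ]
FR [ 0.60051011 -0.06391704  0.16      ] [ 0.60190119 -0.07056693  0.16      ]
FL [0.4897171 0.1835266 0.16     ] [0.47355438 0.17492643 0.16      ]
[0.54579508 0.00186899 0.22430219] [ 0.54002421 -0.00060861  0.15800107]
[5.44889384e-01 4.81184709e-04 2.25000000e-01] [ 0.54071774 -0.00073646  0.225     ] [ 0.53988992 -0.00263409  0.163     ]
```

```bash
cat >> h.py <<'E'
YAW=np.radians(27.8)
CX=np.array([np.cos(YAW),np.sin(YAW),0]);CY=np.array([-np.sin(YAW),np.cos(YAW),0])
def tool():
    s=manip.state();q=s['orientation'];M=R.from_quat([q[1],q[2],q[3],q[0]]).as_matrix();return s,M
def plan(goal,jaw):
    s,M=tool(); d=M.T@(np.array(goal)-s['tcp_pos'])
    x=M[:,0]; out=[]
    for sg in (1,-1):
        a=np.degrees(np.arctan2(np.dot(np.cross(x,sg*jaw),M[:,1]),np.dot(x,sg*jaw))); out.append(round(a,2))
    print('t',s['time'],'delta',np.round(d,4),'turns',out,'tcp',np.round(s['tcp_pos'],4),'F',np.round(s['wrist_force'],1),'w',round(s['gripper_width'],4),'j6',s['joint_positions'][5])
    return M
E
python3 - <<'E'
from h import *
print(plan([.542,0,.32],CY).round(3))
E
```

```text
t 0.7 delta [-0.3835 -0.0161 -0.4852] turns [np.float64(-54.26), np.float64(125.74)] tcp [0.2785 0.5595 0.3039] F [0.7 0.1 0.1] w 0.0855 j6 -0.09554142430538366
[[ 0.446 -0.    -0.895]
 [ 0.895  0.     0.446]
 [ 0.    -1.     0.   ]]
```

jog_arm(deltas=[[0.085, -0.024, -0.016, -0.03, 7.5], [0.085, -0.048, -0.02, -0.06, 15], [0.085, -0.072, -0.02, -0.09, 22.5], [0.085, -0.096, -0.02, -0.12, 30], [0.085, -0.12, -0.02, -0.15, 37.5], [0.085, -0.144, -0.02, -0.18, 45], [0.085, -0.168, -0.02, -0.21, 52.5], [0.085, -0.192, -0.02, -0.24, 60]], newtons=30)

```text
time: 1.5
tcp_pos: [0.4082, 0.2793, 0.3241]
orientation: [0.707, -0.707, -0.02, 0.02]
wrist_force: [1.3, 1.0, -0.5]
gripper_width: 0.0851
```

Run:
```python
from h import *
plan([.542,0,.335],CY)
```

```text
t 1.5 delta [ 0.1178 -0.0109 -0.2864] turns [np.float64(-114.56), np.float64(65.44)] tcp [0.4082 0.2793 0.3241] F [ 1.3  1.  -0.5] w 0.0851 j6 0.4226904511727925
```

jog_arm(deltas=[[0.085, 0.015, -0.01, -0.036, 8.2], [0.085, 0.03, -0.01, -0.072, 16.4], [0.085, 0.045, -0.01, -0.108, 24.6], [0.085, 0.06, -0.01, -0.144, 32.8], [0.085, 0.075, -0.01, -0.18, 41], [0.085, 0.09, -0.01, -0.215, 49.2], [0.085, 0.105, -0.01, -0.25, 57.4], [0.085, 0.1178, -0.01, -0.286, 65.4]])

```text
time: 2.3
tcp_pos: [0.5426, -0.0012, 0.3342]
orientation: [0.605, -0.604, 0.367, -0.367]
wrist_force: [0.8, 0.2, -0.4]
gripper_width: 0.0851
```

Run:
```python
from h import *
plan([.542,0,.253],CY)
p=optics.camera_params('wrist');print(p)
im=optics.get_image('wrist'); cv2.imwrite('pics/w1.png',im[:,:,::-1])
for t in ['handle_grip','bolt_handle','keeper_lip']: print(t,nets.recognise('wrist',t)[:2])
```

```text
t 2.3 delta [-0.0013  0.0812 -0.0001] turns [np.float64(179.7), np.float64(-0.3)] tcp [ 0.5426 -0.0012  0.3342] F [ 0.8  0.2 -0.4] w 0.0851 j6 0.9784579030359
{'mtx': array([[287.31734896,   0.        , 325.50013589],
       [  0.        , 287.31734896, 199.17666996],
       [  0.        ,   0.        ,   1.        ]]), 'dist_coeffs': array([0.00792502, 0.        , 0.        , 0.        , 0.        ]), 'position': array([0.61133158, 0.03463477, 0.40477326]), 'attitude': array([ 0.12943707,  0.84522608, -0.51253326, -0.07841286])}
handle_grip [{'location': [0.5498, 0.0017, 0.2152], 'p': 0.6}]
bolt_handle [{'location': [0.5407, 0.0052, 0.2139], 'p': 0.77}]
keeper_lip [{'location': [0.5827, -0.084, 0.1171], 'p': 0.84}, {'location': [0.5959, 0.0888, 0.1554], 'p': 0.39}]
```

View pics/w1.png

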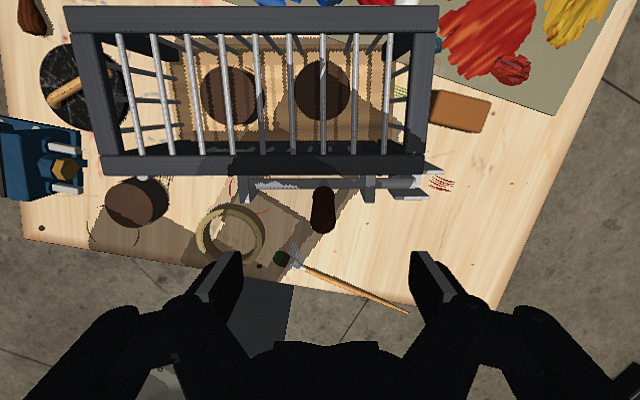

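The wrist view shows the handle at about (322,210), with its top near (323,222), between the fingers. The roof edges run level in the picture, so the yaw is right. Next I'll compute the handle axis.

Run:
```python
from h import *
print(onz('wrist',(323,223),.225),onz('wrist',(321,192),.163))
im=cv2.imread('pics/w1.png');cv2.imwrite('pics/w1c.png',cv2.resize(im[150:250,260:440],None,fx=4.4,fy=4.4,interpolation=cv2.INTER_CUBIC))
for p in [(70,8),(437,7),(430,175),(101,172)]: print(onz('wrist',p,.16))
```

```text
[0.54508214 0.0033323  0.225     ] [0.54744894 0.00715684 0.163     ]
[0.58497336 0.23404354 0.16      ]
[ 0.71160654 -0.0031366   0.16      ]
[ 0.60444589 -0.06973808  0.16      ]
[0.4739289  0.18279457 0.16      ]
```

View pics/w1c.png

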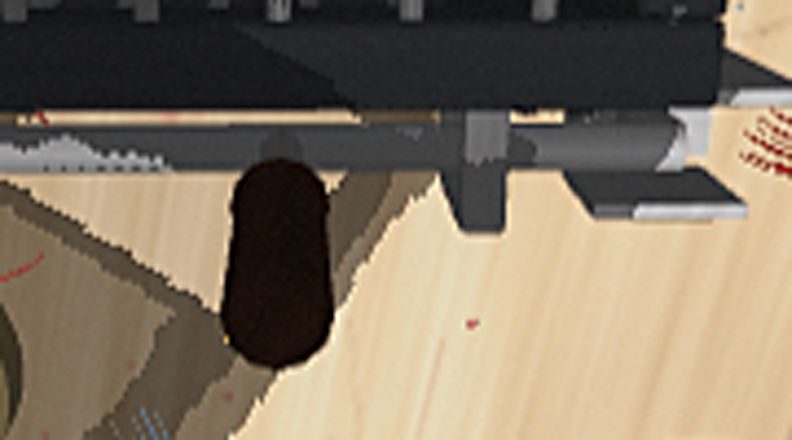

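jog_arm(deltas=[[0.085, -0.002, 0.02, 0.004, 0], [0.085, -0.002, 0.04, 0.004, 0], [0.085, -0.002, 0.06, 0.004, 0], [0.085, -0.002, 0.075, 0.004, 0], [0.085, -0.002, 0.081, 0.004, 0], [0.085, -0.002, 0.081, 0.004, 0]])

```text
time: 3.1
tcp_pos: [0.5441, 0.0043, 0.2526]
orientation: [0.606, -0.606, 0.365, -0.364]
wrist_force: [-0.1, 0.7, -0.1]
gripper_width: 0.0851
```

Run:
```python
from h import *
plan([.545,0.002,.253],CY)
for c in ['wrist','scene']:
    im=optics.get_image(c); im=im if c=='wrist' else cv2.resize(im[130:270,230:430],None,fx=4,fy=4)
    cv2.imwrite(f'pics/{c}2.png',im[:,:,::-1])
```

```text
t 3.1 delta [ 0.0024 -0.0004 -0.0003] turns [np.float64(-179.9), np.float64(0.1)] tcp [0.5441 0.0043 0.2526] F [-0.1  0.7 -0.1] w 0.0851 j6 0.9814721941203751
```

View pics/wrist2.png

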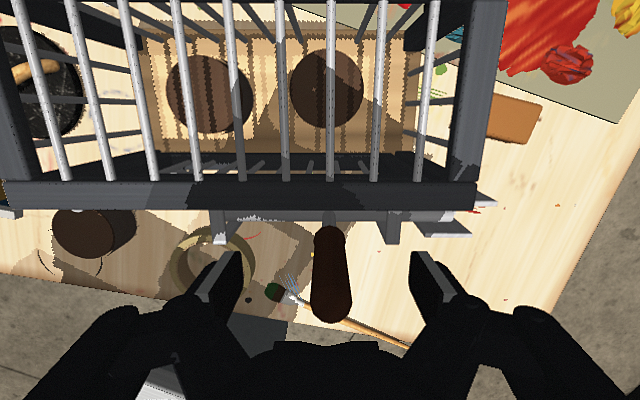

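View pics/scene2.png

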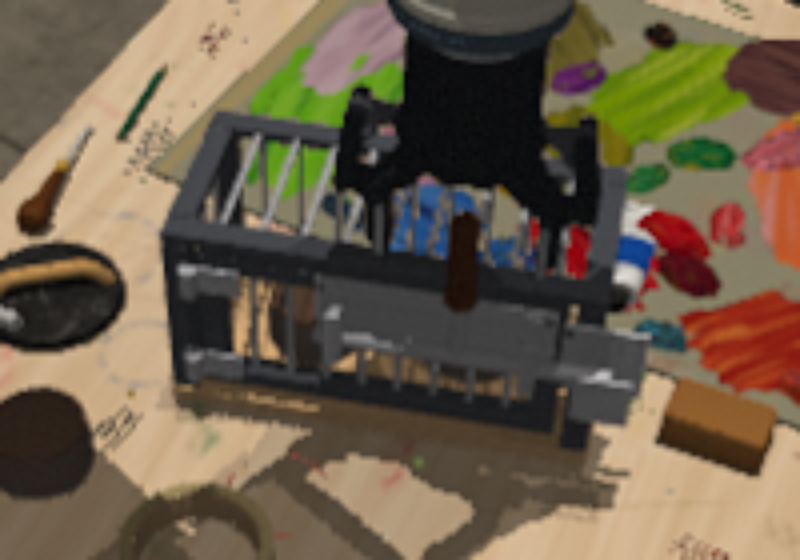

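Run:
```python
from h import *
s,M=tool()
for px,z in [((331,302),.225),((329,232),.163)]:
    P=onz('wrist',px,z); print(P, M.T@(P-s['tcp_pos']))
```

```text
[0.54807071 0.00306623 0.225     ] [0.00228702 0.02862696 0.00246664]
[0.55108039 0.00477802 0.163     ] [0.00217586 0.09063032 0.00586642]
```

jog_arm(deltas=[[0.085, 0.002, 0, 0.002, 0], [0.06, 0.002, 0, 0.002, 0], [0.04, 0.002, 0, 0.002, 0], [0.01, 0.002, 0, 0.002, 0], [0.005, 0.002, 0, 0.002, 0], [0.005, 0.002, 0, 0.002, 0], [0.005, 0.002, 0, 0.002, 0], [0.005, 0.002, 0, 0.002, 0]], newtons=40)

```text
time: 4.0
tcp_pos: [0.5475, 0.0031, 0.2537]
orientation: [0.606, -0.605, 0.365, -0.365]
wrist_force: [-0.8, -0.7, 3.7]
gripper_width: 0.0171
```

jog_arm(deltas=[[0.005, 0, 0, 0, 0], [0.005, 0, 0, 0, 0], [0.005, 0, 0, 0, 0]])

```text
time: 4.3
tcp_pos: [0.5475, 0.0031, 0.2537]
orientation: [0.606, -0.605, 0.365, -0.365]
wrist_force: [-1.2, 1.3, 3.2]
gripper_width: 0.0169
```

Run:
```python
from h import *
plan([.545,0.002,.253],CY)
for c in ['wrist','scene']:
    im=optics.get_image(c); im=im if c=='wrist' else cv2.resize(im[130:270,230:430],None,fx=4,fy=4)
    cv2.imwrite(f'pics/{c}3.png',im[:,:,::-1])
```

```text
t 4.3 delta [-0.0002  0.0007 -0.0027] turns [np.float64(-179.94), np.float64(0.06)] tcp [0.5475 0.0031 0.2537] F [-1.2  1.3  3.2] w 0.0169 j6 0.9806177729606741
```

View pics/wrist3.png

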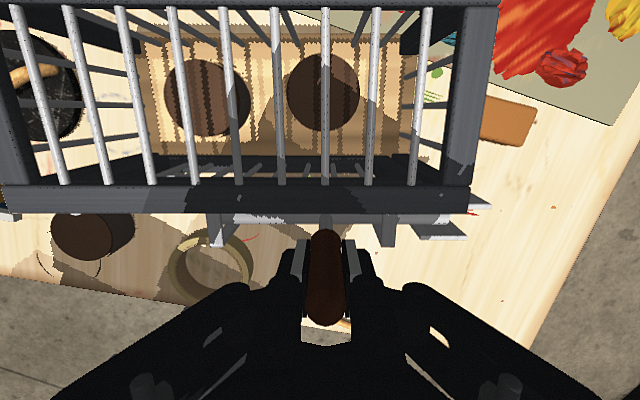

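View pics/scene3.png

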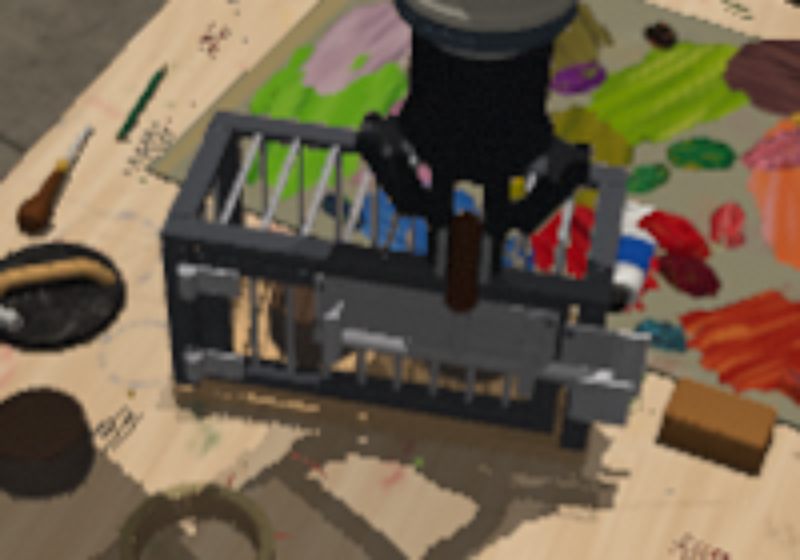

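jog_arm(deltas=[[0.005, 0, -0.003, 0, 0], [0.005, 0, -0.006, 0, 0], [0.005, 0, -0.009, 0, 0], [0.005, 0, -0.011, 0, 0], [0.005, 0, -0.013, 0, 0], [0.005, 0, -0.013, 0, 0], [0.005, 0, -0.013, 0, 0]])

```text
time: 5.1
tcp_pos: [0.5475, 0.0031, 0.2668]
orientation: [0.606, -0.605, 0.365, -0.365]
wrist_force: [-0.1, -0.3, -1.5]
gripper_width: 0.017
```

Run:
```python
from h import *
plan([.545,0.002,.253],CY)
for c in ['wrist','scene']:
    im=optics.get_image(c); im=im if c=='wrist' else cv2.resize(im[130:270,230:430],None,fx=4,fy=4)
    cv2.imwrite(f'pics/{c}4.png',im[:,:,::-1])
```

```text
t 5.1 delta [-0.0002  0.0137 -0.0027] turns [np.float64(-179.94), np.float64(0.06)] tcp [0.5475 0.0031 0.2668] F [-0.1 -0.3 -1.5] w 0.017 j6 0.9806112945856793
```

View pics/wrist4.png

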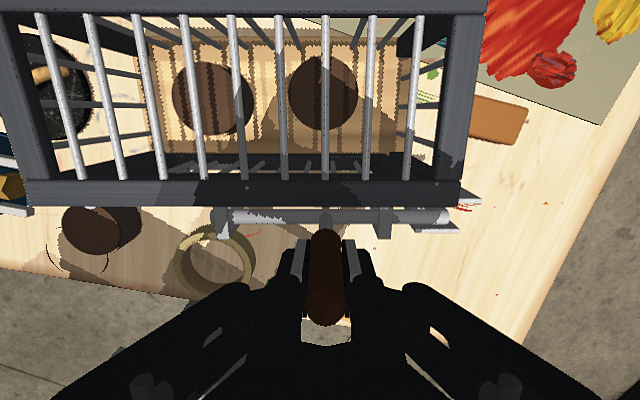

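View pics/scene4.png

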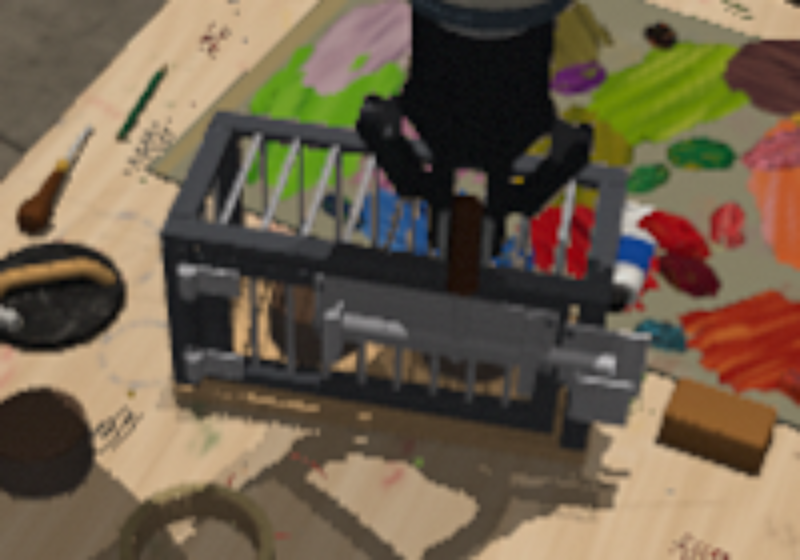

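The bolt is up 13 mm: the handle kept its place in the hand and the nose shows above the keeper at (605,360). Wrist force matches the bolt's weight. Now drawing.

jog_arm(deltas=[[0.005, -0.004, 0, 0, 0], [0.005, -0.009, 0, 0, 0], [0.005, -0.014, 0, 0, 0], [0.005, -0.019, 0, 0, 0], [0.005, -0.024, 0, 0, 0], [0.005, -0.028, 0, 0, 0], [0.005, -0.032, 0, 0, 0], [0.005, -0.032, 0, 0, 0]])

```text
time: 6.0
tcp_pos: [0.5322, 0.0319, 0.2667]
orientation: [0.606, -0.605, 0.365, -0.365]
wrist_force: [0.0, 1.7, -2.3]
gripper_width: 0.0169
```

jog_arm(deltas=[[0.005, -0.003, 0, 0, 0], [0.005, -0.006, 0, 0, 0], [0.005, -0.008, 0, 0, 0], [0.005, -0.008, 0, 0, 0]])

```text
time: 6.4
tcp_pos: [0.5284, 0.0392, 0.2667]
orientation: [0.606, -0.605, 0.365, -0.365]
wrist_force: [0.2, 0.7, -2.0]
gripper_width: 0.0171
```

Run:
```python
from h import *
M=plan([.545,0.002,.253],CY)
s=manip.state();print(M.T@s['wrist_force'])
```

```text
t 6.4 delta [ 0.0407  0.0137 -0.0027] turns [np.float64(-179.91), np.float64(0.09)] tcp [0.5284 0.0392 0.2667] F [ 0.2  0.7 -2. ] w 0.0171 j6 1.0445706469018141
[-0.50924974  2.0087419   0.54557996]
```

jog_arm(deltas=[[0.005, -0.001, 0, 0, 0], [0.005, -0.002, 0, 0, 0], [0.005, -0.002, 0, 0, 0]])

```text
time: 6.7
tcp_pos: [0.5275, 0.0409, 0.2667]
orientation: [0.606, -0.605, 0.365, -0.365]
wrist_force: [1.0, -2.9, -2.6]
gripper_width: 0.0176
```

jog_arm(deltas=[[0.005, -0.001, 0, 0, 0], [0.005, -0.002, 0, 0, 0], [0.005, -0.002, 0, 0, 0]])

```text
time: 7.0
tcp_pos: [0.5271, 0.042, 0.267]
orientation: [0.606, -0.606, 0.364, -0.366]
wrist_force: [4.0, -9.1, -1.7]
gripper_width: 0.017
```

Run:
```python
from h import *
M=plan([.5475,0.0031,.253],CY)
s=manip.state();print(M.T@s['wrist_force'])
for c in ['wrist','scene']:
    im=optics.get_image(c); im=im if c=='wrist' else cv2.resize(im[130:270,230:430],None,fx=4,fy=4)
    cv2.imwrite(f'pics/{c}5.png',im[:,:,::-1])
```

```text
t 7.0 delta [ 0.0439  0.014  -0.0002] turns [np.float64(-179.9), np.float64(0.1)] tcp [0.5271 0.042  0.267 ] F [ 4.  -9.1 -1.7] w 0.017 j6 1.0513115327112512
[ 9.89834386  1.68444247 -0.77450727]
```

View pics/wrist5.png

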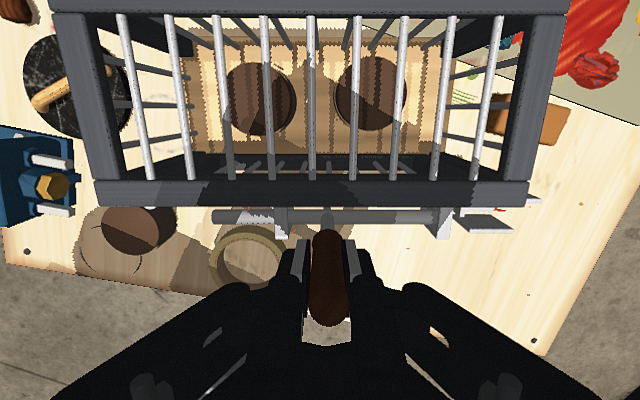

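View pics/scene5.png

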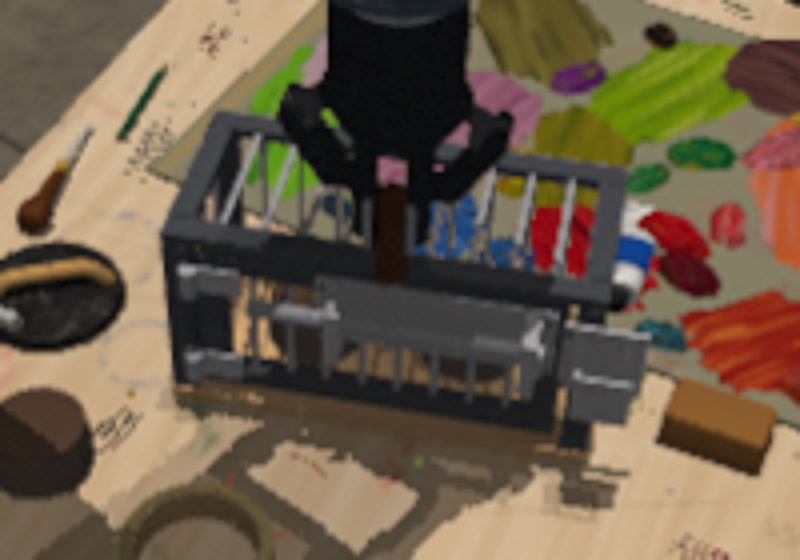

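The bolt is at the back stop: the axial reaction rose to about 10 N after 44 mm of travel, and the nose is clear of the keeper in the scene view. Next is the swing, on an arc of about 0.129 m about the hinge, turning the tool with the gate.

jog_arm(deltas=[[0.005, -0.0003, 0, -0.003, 1.4], [0.005, -0.0006, 0, -0.0062, 2.75], [0.005, -0.001, 0, -0.0093, 4.1], [0.005, -0.0015, 0, -0.0123, 5.5], [0.005, -0.002, 0, -0.0154, 6.9], [0.005, -0.0026, 0, -0.0184, 8.25], [0.005, -0.0033, 0, -0.0214, 9.6], [0.005, -0.0041, 0, -0.0244, 11]])

```text
time: 7.9
tcp_pos: [0.5039, 0.034, 0.2671]
orientation: [0.568, -0.567, 0.42, -0.423]
wrist_force: [3.4, -3.4, -1.5]
gripper_width: 0.0171
```

Run:
```python
from h import *
M=plan([.5271,0.042,.267],CY)
s=manip.state();print(M.T@s['wrist_force'],s['joint_positions'])
for c in ['wrist','scene']:
    im=optics.get_image(c); im=im if c=='wrist' else cv2.resize(im[130:270,230:430],None,fx=4,fy=4)
    cv2.imwrite(f'pics/{c}6.png',im[:,:,::-1])
```

```text
t 7.9 delta [-0.001   0.0002  0.0245] turns [np.float64(169.03), np.float64(-10.97)] tcp [0.5039 0.034  0.2671] F [ 3.4 -3.4 -1.5] w 0.0171 j6 1.2272583497690064
[4.21080362 1.54384367 2.25116908] [-5.03956140e-02  3.69227521e-01  1.68600422e+00 -1.22571062e-03
  1.08289667e+00  1.22725835e+00]
```

View pics/wrist6.png

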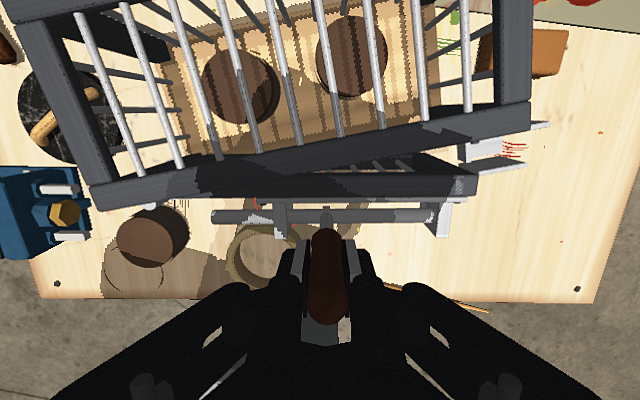

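View pics/scene6.png

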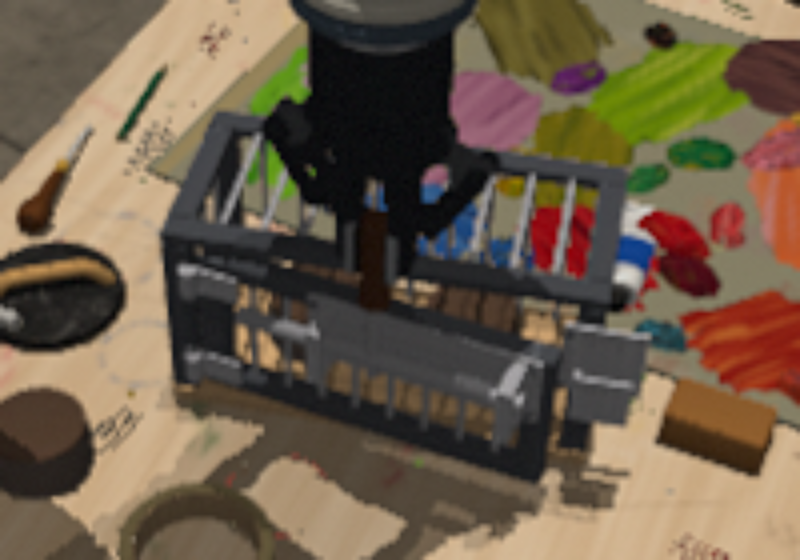

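The gate is opening at about 11°, the bolt bar runs level in the wrist view, and the axial force shows the bolt is still at the stop. I'll repeat the same arc in the new frame.

jog_arm(deltas=[[0.005, -0.0003, 0, -0.003, 1.4], [0.005, -0.0006, 0, -0.0062, 2.75], [0.005, -0.001, 0, -0.0093, 4.1], [0.005, -0.0015, 0, -0.0123, 5.5], [0.005, -0.002, 0, -0.0154, 6.9], [0.005, -0.0026, 0, -0.0184, 8.25], [0.005, -0.0033, 0, -0.0214, 9.6], [0.005, -0.0041, 0, -0.0244, 11]])

```text
time: 8.8
tcp_pos: [0.4789, 0.0308, 0.267]
orientation: [0.525, -0.524, 0.473, -0.475]
wrist_force: [2.7, -2.1, -2.2]
gripper_width: 0.0172
```

jog_arm(deltas=[[0.005, 0, 0, 0, 0], [0.005, 0, 0, 0, 0], [0.005, 0, 0, 0, 0]])

```text
time: 9.1
tcp_pos: [0.4789, 0.0308, 0.267]
orientation: [0.525, -0.524, 0.473, -0.475]
wrist_force: [3.8, -0.7, -1.9]
gripper_width: 0.0167
```

Run:
```python
from h import *
M=plan([.5271,0.042,.267],CY)
s=manip.state();print(M.T@s['wrist_force'],s['tcp_pos'])
for c in ['wrist','scene','top']:
    im=optics.get_image(c); im=im if c=='wrist' else cv2.resize(im[130:270,230:430],None,fx=4,fy=4)
    cv2.imwrite(f'pics/{c}7.png',im[:,:,::-1])
    print(nets.recognise(c,'gate_edge')[:2])
```

```text
t 9.1 delta [-0.0063  0.0002  0.049 ] turns [np.float64(157.96), np.float64(-22.04)] tcp [0.4789 0.0308 0.267 ] F [ 3.8 -0.7 -1.9] w 0.0167 j6 1.411243317796001
[1.03964793 1.91404549 3.69905483] [0.4789461  0.03083352 0.2670451 ]
[{'location': [0.4966, 0.0286, 0.1418], 'p': 0.65}, {'location': [0.4864, 0.3268, 0.0117], 'p': 0.21}]
[{'location': [0.4945, 0.0248, 0.1278], 'p': 0.71}]
[{'location': [0.4813, 0.0669, 0.131], 'p': 0.84}]
```

View pics/wrist7.png

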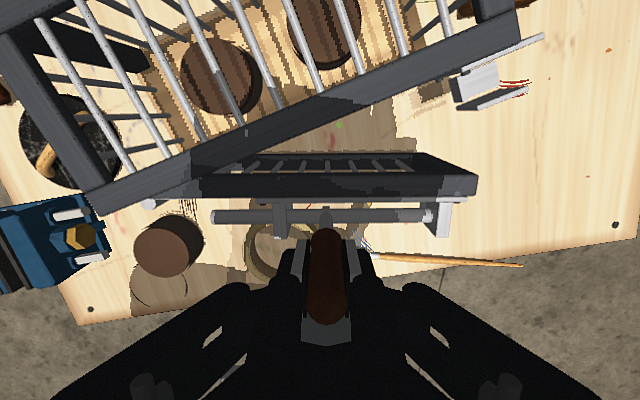

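View pics/scene7.png

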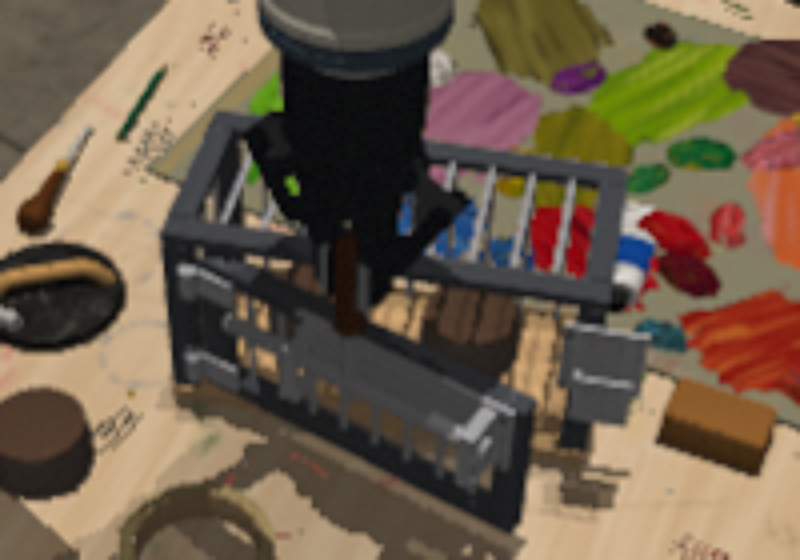

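View pics/top7.png

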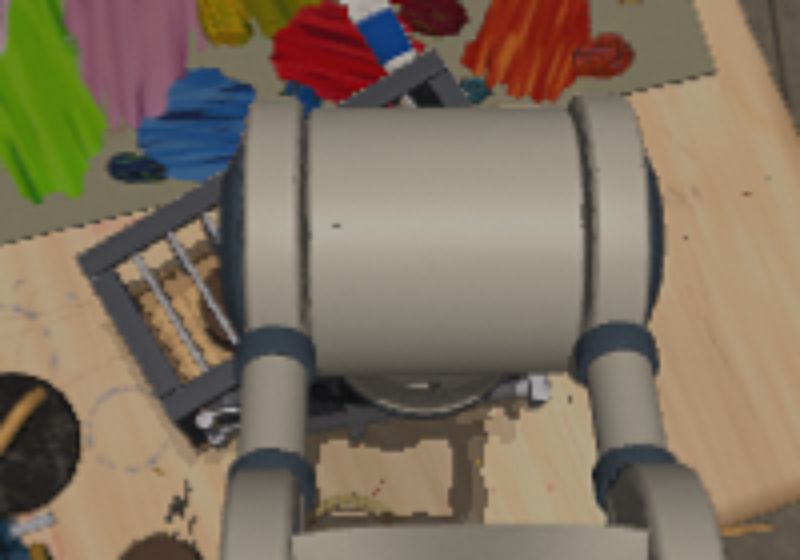

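The gate stands well open in both views. The bolt's left end at (212,216) and the guide at (283,220) sit in the hand exactly as they did at the stop. I'll measure the angle from the picture.

Run:
```python
from h import *
im=cv2.imread('pics/wrist7.png');cv2.imwrite('pics/w7c.png',cv2.resize(im[20:240,90:540],None,fx=1.75,fy=1.75,interpolation=cv2.INTER_CUBIC))
def an(a,b,z):
    d=onz('wrist',b,z)-onz('wrist',a,z);return np.degrees(np.arctan2(d[1],d[0])),np.linalg.norm(d), onz('wrist',b,z)
g=an((212,176),(477,176),.15);g2=an((212,197),(475,196),.15)
r=an((103,190),(517,10),.16)
print(g,g2,r)
```

```text
(np.float64(-84.24054815171742), np.float64(0.1766311398533463), array([ 0.52383758, -0.06603439,  0.15      ])) (np.float64(-84.01548490004143), np.float64(0.17917679117683738), array([ 0.51007412, -0.06825951,  0.15      ])) (np.float64(-62.00558888298209), np.float64(0.2639515370745294), array([ 0.61646296, -0.05811056,  0.16      ]))
```

View pics/w7c.png

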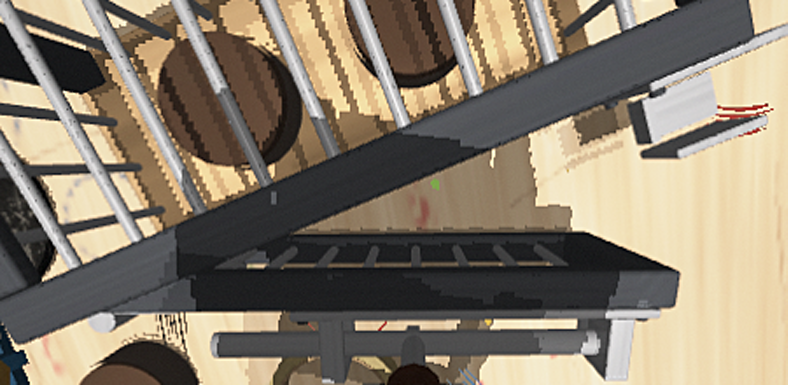

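jog_arm(deltas=[[0.005, -0.0005, 0, 0, 0], [0.005, -0.001, 0, 0, 0], [0.005, -0.001, 0, 0, 0], [0.005, -0.001, 0, 0, 0], [0.005, -0.001, 0, 0, 0]])

```text
time: 9.9
tcp_pos: [0.4789, 0.0315, 0.267]
orientation: [0.525, -0.524, 0.473, -0.476]
wrist_force: [3.5, -7.3, -2.2]
gripper_width: 0.0168
```

Run:
```python
from h import *
M=plan([.5271,0.042,.267],CY)
for i in range(3):
    optics.get_image('wrist'); s=manip.state();print(M.T@s['wrist_force'],s['tcp_pos'],abs(s['joint_vel']).max())
```

```text
t 9.9 delta [-0.0056  0.0002  0.049 ] turns [np.float64(157.95), np.float64(-22.05)] tcp [0.4789 0.0315 0.267 ] F [ 3.5 -7.3 -2.2] w 0.0168 j6 1.4135699190407955
[6.98529105 1.59988178 2.90048117] [0.47886683 0.03149684 0.26701729] 0.0010065756519905792
[6.99789992 1.84089772 3.2079948 ] [0.47889115 0.03149217 0.26701872] 0.0010404301613757229
[7.67314925 1.85284344 1.99809013] [0.47886617 0.03146638 0.26701404] 0.00196456922338508
```

The bolt is against its back stop at about 7 N, and the gate is steady. Handing in.

Run:
```python
from h import *
print(manip.close_job())
```

```text
the job is handed in; nothing more can be done
None
```

The gate is open and held at about 22°, with its free edge about 9 cm out, and the job is handed in at about 10 s. The arm still grips the handle and holds the gate against its spring.

- **Lift:** I took the handle across its sides with a 40 N grip and lifted it 13 mm, so the nose cleared the keeper's lip. The wrist force matched the bolt's weight, so nothing had caught.
- **Draw:** The bolt moved about 44 mm to its back stop, with no resistance before the stop. There the push back reached about 10 N.
- **Swing:** I swung the gate by the handle, turning the tool with it.

**Last checks:**
- **Gate angle:** The tool turn gives 22.0° and the wrist picture gives 22.1°, so the edge is about 91 mm open.
- **Bolt:** It is still against its back stop, at about 7 N. The axial force had dropped to about 1 N after the swing, so I nudged it back onto the stop.
- **Stillness:** The arm is steady, and the force along the gate's swing is about 3 N, roughly what the spring should give.
- **Loose things:** I didn't touch the sanding block, the baren or the tape.
- **Disagreement:** The network's position for the gate's free edge was unreliable, differing between cameras, so I did not use it.

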